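# Hook down the mask cabinet's hatch

## Robot

A 6-joint arm with a two-finger parallel gripper is mounted at the origin on the work surface. World frame = base frame: x ahead of the robot, y to its left, z up, the work surface at z = 0. Lengths are in mm, angles in rad, forces in N, time in s.
With the tool pointing down it reaches from about 325 to 850 mm from the base axis. Payload 4.4 kg.
Tool frame: the origin (TCP) lies at the very end of the fingers, on their centre line; the grasp point (between the pads) lies 19 mm behind it; z points along the fingers, y is the line along which they close (so a half turn about z gives the same grasp; the last joint's range is limited). The gripper opens to 94 mm and grips with 3 to 60 N. Pads are 16 mm wide; open, the fingers measure 119 mm over their backs; the gripper's body (75 mm by 177 mm) begins 78 mm behind the grasp point.
Start: joints at [-1.304, 0.207, 1.542, -0, 1.393, -0.15], TCP at [232.769, -525.781, 205.447] pointing down, gripper open.
Joint ranges: [-2.73, 2.73], [-0.86, 2.22], [0.23, 2.46], [-1.11, 4.25], [0.08, 2.63], [-2.82, 2.82]. Speed limits (rad/s): [2.79, 2.79, 3.14, 3.14, 3.14, 3.14].

## Interface

Orientations are given as a unit quaternion [x, y, z, w].
In Python, from cell import reach, move_linear, movej, move_gripper, sleep, ik, camera, calibration, PlanningError, finish_job, read_time_s, read_joint_pos, read_joint_vel, read_effort, read_eef_pos, read_orientation, read_wrist_force, read_ft_torque, read_finger_gap, read_grip_force gives the robot as it stands. The module is installed in compiled form; this text tells all that it offers. Calls block until the motion is done:
- reach(position, orientation): joint-space move of the TCP to a pose.
- move_linear(position, ori=None, max_speed=150, max_force=None): straight line of the TCP; ori=None keeps the orientation; max_speed is the mean speed in mm/s. With max_force (N) it stops when the force on the tool has changed by that much, and returns True; else False.
- movej(angles): joint-space move.
- move_gripper(opening): finger opening in mm; the grip force is fixed at half the most; returns when the fingers have stopped.
- sleep(seconds).
- ik(position, orientation): joint angles nearest the present ones, or None.
- camera(name): name is "scene" or "side" or "wrist"; returns the picture (400x640x3 uint8, red, green, blue); there is no depth.
- calibration(name): a dict with "fov_y" (degrees; the focal length in pixels is half the picture's height over the tangent of half this angle, whatever the lens; pixels are square), "cx", "cy" (the principal point, pixels), "eye" and "attitude" of the camera in the world. Camera axes: x right, y down, z forward; pixel columns grow to the right and rows downward; lengths in mm; the calibration is good to about 2 mm. A picture is of the moment at which its call begins: read the wrist's pose just before it. calibration takes no time and is no camera call; for the wrist camera it gives the pose at the moment of the call.
A pose or a line that the arm cannot do raises PlanningError and nothing moves.
- finish_job(): hands the job in; it is judged then, once.
Readings, each from a call of its own:
- read_time_s(): time.
- read_joint_pos(): joint angles.
- read_joint_vel(): joint speeds.
- read_effort(): joint torques, N m.
- read_eef_pos(): TCP position.
- read_orientation(): TCP orientation.
- read_wrist_force(): force on the tool from outside, world axes, zero at the start.
- read_ft_torque(): the same for the moment, N m.
- read_finger_gap(): finger opening in mm.
- read_grip_force(): force on a finger pad.
Only numpy, scipy, OpenCV 4.12 (cv2) and the standard library are available. Lean on these libraries where they do the work, as an engineer would, in place of code of your own. Each camera call takes 0.05 s, during which the arm holds its last target. There are 200 camera calls.

## Task

Take the hooked pole (orange handle) off its granite block, put its down-turned hook into the red eye ring of the yellow hatch on the raised mask cabinet, and pull the hatch fully down with it. Then unhook the pole and lay it back on its own granite block, as it lay before. Keep the gripper and arm off the cabinet and hatch, and leave the blue-handled plain pole alone.

Things in the scene. Friction and masses are not known exactly. Their poses are not given: they have to be found in the camera images.
- cabinet: White fixed cabinet on four steel rods. Origin: on the table below the middle of the hatch's hinge line; x points level from the open front into the cabinet, y along the hinge, z up. 240 mm wide (y), box at x 8 to 178, z 136 to 281 mm; rods at y +-100 mm rise to z 330. Hinge line: x 0, z 140 mm. Nothing stands below the hatch's swing. The robot must not touch cabinet or hatch.
- hatch (a joint): Angle of the yellow hatch (236 wide, 130 high, 10 mm thick, 0.45 kg) hinged along its lower edge: 0 shut (upright), growing as its top swings out to the cabinet's -x and down, 1.571 fully down (level, at its stop). Stiff hinge: it takes 1 to 2 N at the eye and stays put up to about 0.6 rad; somewhere past 0.6 to 0.85 rad its weight takes over and it sinks slowly to its stop. May start slightly ajar.
- eye (a point): Centre of the red steel ring on the middle of the hatch's free edge; inner diameter 50, bar 6 mm. Hatch shut: 30 mm out (-x) of and 150 mm above the hinge line, ring leaning 45 degrees, its free side 20 mm higher and 20 mm farther out than its centre: a vertical pin enters from above. It turns with the hatch: level half way, and at 1.571 its free side is 20 mm below its centre (lower the pin with it).
- pole: Loose hooked pole, about 0.18 kg: orange handle 130 (x) x 24 (y) x 36 (z) mm; a steel rod 10 mm thick leaves its +x end 18 mm above the underside; at x = 195 mm an 8 mm steel pin turns straight down. Origin: centre of the handle's underside; x along the pole to the hook, z up. Centre of mass about 12 mm ahead of the origin. It lies upright on its block, the pin hanging free beyond the block.
- hook_tip (a point): Lower end of the pole's pin: 195 mm ahead (x) of the pole's origin and 55 mm below the handle's underside, 68 mm below the rod's underside.
- rest: Fixed black granite block under the hooked pole, 140 (x) x 90 (y) x 70 mm high, flat top. Origin: centre of its underside; its x is the pole's direction to within some degrees.
- plain_pole: Loose decoy to leave alone: same build with a blue handle and a black rubber ball instead of the hook, on another such block 140 to 230 mm away. Origin: centre of the handle's underside, x along the pole.
Things that resemble listed ones, but are neither listed nor needed, are in the scene too. Leave any purple look-alike of the rest alone.

How it is judged (in metres and radians):
On the way:
1. the pole's pin stands in the eye while the hatch is still up (horizontal distance between hook_tip and eye below 0.026 m and z of hook_tip in the frame of eye below -0.003 m and distance between hook_tip and eye below 0.06 m and value of joint hatch below 0.6 rad), for 0.1 s.
At the end, for the whole second after the job is handed in: The hatch is fully down (joint above 1.4 rad, that is within 10 degrees of its stop); the hooked pole lies still and upright on top of its own block, its origin within 45 mm of the block's centre, along the block within 0.5 rad, hook pointing the way the block's x axis does, as at the start (value of joint hatch above 1.4 rad and horizontal distance between pole and rest below 0.045 m and z of pole in the frame of rest between 0.065 and 0.078 m and angle between pole's own z axis and vertical below 0.17 rad and angle between the x axis of pole and the x axis of rest, either way round below 0.5 rad and x of hook_tip in the frame of rest above 0.1 m and linear speed of pole below 0.02 m/s); the robot touches nothing.
It fails at once if the arm or gripper presses on the cabinet or hatch (over 2 N) (contact force between any of the fingers, the arm and cabinet above 2 N).
It fails at once if the blue-handled plain pole is moved by more than 30 mm (distance of plain_pole from where it was at the start of the episode above 0.03 m).
It also fails if it takes over 56 s, if anything falls off the work surface, if the arm or the gripper's body presses on something with over 40 N, if the wrist force passes 120 N, or if a joint passes its speed limit or range.

## Working session

There is one attempt and no reset: what is moved stays moved. The work goes in short steps, each a Python script; the robot and the scene stay as the last script left them, time stands still between calls to the robot, and variables do not carry over. Pictures are saved under pics/ and viewed, at most 10 in all, crops included, and the job is handed in when it is done.

```bash
mkdir -p pics; python3 - <<'E'
from cell import *
import cv2
for n in("scene","side","wrist"):
    c=calibration(n);print(n,c)
    cv2.imwrite(f"pics/{n}0.png",camera(n)[:,:,::-1])
print(read_time_s(),read_orientation())
a=cv2.imread("pics/scene0.png");b=cv2.imread("pics/side0.png")
E
```

```text
scene {'fov_y': 52.00057496332503, 'cx': 323.40261013691133, 'cy': 199.40346012886985, 'eye': array([ 949.26249874, -455.62279704, 1239.21685964]), 'attitude': array([ 0.89517218,  0.33880772, -0.09659787, -0.2730292 ])}
side {'fov_y': 56.63975797251782, 'cx': 319.8379277268299, 'cy': 191.90530408108572, 'eye': array([295.34557534, 671.54309816, 888.10251175]), 'attitude': array([-0.12735187,  0.92343429, -0.35957724,  0.04189052])}
wrist {'fov_y': 62.990978580561546, 'cx': 317.1350790070561, 'cy': 199.23296297061475, 'eye': array([ 308.92968427, -492.46580208,  383.9993765 ]), 'attitude': array([ 0.82961035, -0.53967786, -0.07864983,  0.11961887])}
0.15 [ 9.78362161e-01  2.06897862e-01 -5.99147563e-05 -8.67568785e-04]
```

View pics/scene0.png

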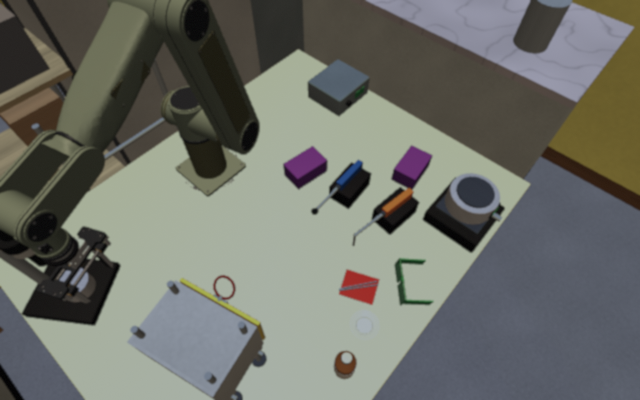

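View pics/side0.png

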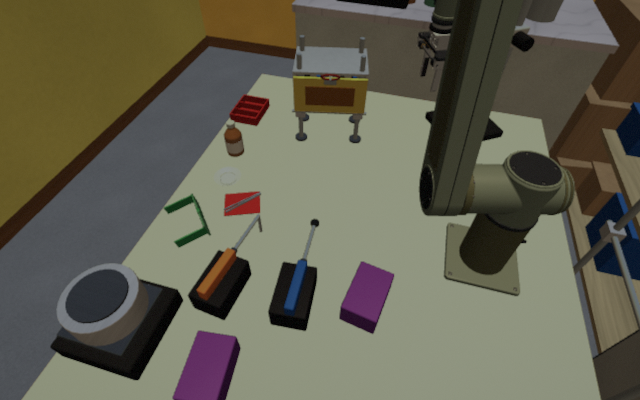

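The scene view shows the orange pole at (397,201) with its hook at (355,240), the blue one beside it, and the ring at (224,287) on the cabinet's yellow hatch. In the side view the pole is at (217,273), its hook at (258,225), and the ring at (331,77). I'll zoom in on these and run colour masks.

```bash
cat > h.py <<'E'
import numpy as np, cv2
from scipy.spatial.transform import Rotation as R
def ray(c,p):
    f=200/np.tan(np.radians(c["fov_y"]/2))
    d=R.from_quat(c["attitude"]).apply([(p[0]-c["cx"])/f,(p[1]-c["cy"])/f,1]); return np.array(c["eye"]),d/np.linalg.norm(d)
def onz(c,p,z):
    e,d=ray(c,p); return e+d*(z-e[2])/d[2]
def tri(c1,p1,c2,p2):
    a,u=ray(c1,p1);b,v=ray(c2,p2)
    s=np.linalg.lstsq(np.c_[u,-v],b-a,rcond=None)[0]
    P,Q=a+s[0]*u,b+s[1]*v
    return (P+Q)/2,np.linalg.norm(P-Q)
def proj(c,P):
    f=200/np.tan(np.radians(c["fov_y"]/2))
    q=R.from_quat(c["attitude"]).inv().apply(np.array(P)-c["eye"]); return np.array([c["cx"],c["cy"]])+f*q[:2]/q[2]
def hsv(im): return cv2.cvtColor(im,cv2.COLOR_BGR2HSV)
def blobs(m,amin=15):
    n,l,s,ce=cv2.connectedComponentsWithStats(m.astype(np.uint8)); return [(s[i],ce[i].round(1),l==i) for i in range(1,n) if s[i][4]>=amin]
E
python3 - <<'E'
from h import *
A=cv2.imread("pics/scene0.png");B=cv2.imread("pics/side0.png")
cr=[A[180:255,340:440],A[260:335,170:270],B[205:280,175:275],B[30:105,285:385]]
z=[cv2.resize(c,(400,300),interpolation=cv2.INTER_CUBIC) for c in cr]
cv2.imwrite("pics/z.png",np.vstack([np.hstack(z[:2]),np.hstack(z[2:])]))
for n,I in(("scene",A),("side",B)):
    H=hsv(I);h,s,v=[H[...,i].astype(int) for i in range(3)]
    for k,m in(("orange",(h>=4)&(h<=16)&(s>170)&(v>90)),("red",((h<=4)|(h>=175))&(s>110)),("yellow",(h>20)&(h<30)&(s>150))):
        for b in blobs(m,30): print(n,k,b[0],b[1],cv2.minAreaRect(np.argwhere(b[2])[:,::-1].astype(np.float32)))
E
```

```text
scene orange [382 189  30  24 250] [396.7 200.9] ((397.37310791015625, 200.26539611816406), (7.893521308898926, 33.76673126220703), 52.12501525878906)
scene orange [336 358  18  15 111] [343.7 366.4] ((343.6425476074219, 365.8009033203125), (17.758560180664062, 10.897298812866211), 19.653823852539062)
scene red [342 270  36  17 337] [356.5 279. ] ((359.5, 278.0), (16.0, 35.0), 90.0)
scene red [340 286  37  18 388] [361.  293.6] ((358.0, 294.5), (17.0, 36.0), 90.0)
side orange [226 130  13   9  80] [231.8 133.8] ((232.0, 134.0), (12.0, 8.0), 0.0)
side orange [197 249  38  46 496] [214.9 271.5] ((215.4459686279297, 270.8243408203125), (9.631311416625977, 54.332366943359375), 36.02737808227539)
side red [321  74  19   4  31] [329.1  75.1] ((330.0, 75.5), (3.0, 18.0), 90.0)
side red [230  95  39  30 819] [249.2 109.5] ((248.8981170654297, 109.54339599609375), (36.243412017822266, 27.52042007446289), 10.619654655456543)
side red [225 192  34  16 237] [236.5 197.7] ((239.39691162109375, 194.76806640625), (11.473411560058594, 36.24785614013672), 66.03751373291016)
side red [225 196  35  20 354] [245.8 207.4] ((241.90338134765625, 205.48538208007812), (16.022737503051758, 35.45860290527344), 84.5596694946289)
side yellow [    0     0   206   227 26959] [77.1 77.3] ((102.5, 113.0), (226.0, 205.0), 90.0)
side yellow [ 294   77   74   36 1218] [329.6  94.7] ((329.9224548339844, 94.01625061035156), (73.02293395996094, 34.781978607177734), 2.2025980949401855)
```

View pics/z.png

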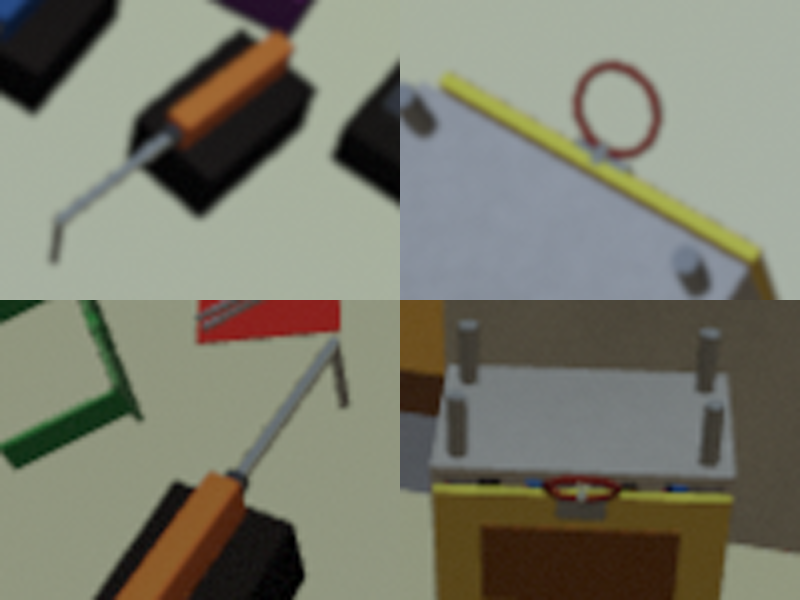

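The zoom gives clear pixels for the rod bend, pin tip, handle end, ring and hatch top edge. I'll triangulate them next.

```bash
python3 - <<'E'
from h import *
from cell import *
S,D,=calibration("scene"),calibration("side")
np.set_printoptions(precision=1,suppress=True)
sc=lambda x,y,ox,oy:(ox+x/4-.375,oy+y/4-.375)
s1=lambda x,y:sc(x,y,340,180); s2=lambda x,y:sc(x,y,170,260); d1=lambda x,y:sc(x,y,175,205); d2=lambda x,y:sc(x,y,285,30)
P={}
for n,a,b in[("bend",s1(58,218),d1(335,40)),("tip",s1(53,262),d1(345,105)),("rodstart",s1(175,133),d1(240,178)),("ring",s2(217,108),d2(182,190)),
 ("hatchA",s2(43,75),d2(330,200)),("hatchB",s2(357,250),d2(34,187)),("rodtop1",s2(10,92),d2(308,31)),]:
    P[n],e=tri(S,a,D,b);print(n,P[n],round(e,1))
for n,c,a in[("sc frontL",S,s1(170,113)),("sc frontR",S,s1(185,140)),("sc rearL",S,s1(272,32)),("sc rearR",S,s1(293,42))]: print(n,onz(c,a,106)[:2])
for n,a in [("fl",d1(208,172)),("fr",d1(240,180))]: print("side",n,onz(D,a,106)[:2])
for n,a in[("blk rear",s1(242,30)),("blk right",s1(315,90)),("blk left",s1(133,127)),("blk bottom front",s1(200,180))]: print(n,onz(S,a,70)[:2])
v=P["bend"]-P["rodstart"];print("yaw pole",np.arctan2(v[1],v[0]),np.linalg.norm(v))
v=P["hatchB"]-P["hatchA"];print("hatch edge",np.arctan2(v[1],v[0]),np.linalg.norm(v))
for n,c in(("scene",S),("side",D)):
    for b in blobs((lambda H:(H[...,0]>=4)&(H[...,0]<=16)&(H[...,1]>170)&(H[...,2]>90))(hsv(cv2.imread(f"pics/{n}0.png"))),200): print(n,onz(c,b[1],106)[:2])
E
```

```text
bend [617.   93.9  91.2] 1.5
tip [618.1  94.3  16.3] 0.9
rodstart [636.  217.8  91.8] 6.2
ring [ 528.1 -324.9  289.4] 0.1
hatchA [ 421.1 -379.6  268.3] 0.8
hatchB [ 648.3 -326.3  270.7] 0.6
rodtop1 [ 465.  -409.6  379.2] 19.4
sc frontL [627.8 224. ]
sc frontR [652.5 211.2]
sc rearL [643.7 347.3]
sc rearR [662.9 350.6]
side fl [648.3 225.8]
side fr [626.6 225.8]
blk rear [613.1 357. ]
blk right [696.4 347. ]
blk left [602.6 213.6]
blk bottom front [675.4 209.4]
yaw pole -1.7233481046727186 125.29525370999636
hatch edge 0.23039741374726674 233.39740139281176
scene [647.5 278.3]
side [646.  295.5]
```

Everything fits: the pole origin is about (644,288) with yaw -1.71, the ring is at z 289 and the hatch is shut. The cabinet's x points at yaw -1.34. I'll check reachability first, then grasp.

```bash
cat >> h.py <<'E'
from cell import *
np.set_printoptions(precision=2,suppress=True)
PO=np.array([644,288.]); PY=-1.712; CY=-1.3405; EYE=np.array([528.1,-324.9,289.4])
xc=np.array([np.cos(CY),np.sin(CY),0])
FL=0   # flip: 0 or pi, set below
def q(yaw): return (R.from_euler('z',yaw+FL)*R.from_euler('x',np.pi)).as_quat()
GX=8   # grasp is GX ahead of pole origin
def tcp_rest(up=0): return np.array([PO[0]+GX*np.cos(PY),PO[1]+GX*np.sin(PY),75+up])
def tcp_tip(tip): return np.array(tip)-xc*(195-GX)+[0,0,55+5]   # TCP for a wanted hook tip, pole along xc
def eye(th): return EYE+xc*(30-30*np.cos(th)-150*np.sin(th))+[0,0,150*np.cos(th)-30*np.sin(th)-150]
E
python3 - <<'E'
import h; from h import *
for f in(0,np.pi,-np.pi):
    h.FL=f; print(f)
    for p,y in((tcp_rest(),PY),(tcp_rest(150),PY),(tcp_tip(EYE+[0,0,60]),CY),(tcp_tip(EYE-xc*90+[0,0,60]),CY),(tcp_tip(eye(.8)-[0,0,30]),CY),(tcp_tip(eye(1.57)-[0,0,32]),CY)):
        j=ik(p,q(y)); print(p,j)
E
```

```text
0
[642.87 280.08  75.  ] [ 0.29  0.58  1.3   0.    1.25 -2.71]
[642.87 280.08 225.  ] [ 0.29  0.46  1.17  0.    1.51 -2.71]
[ 485.41 -142.84  409.4 ] [-0.46 -0.02  1.38 -0.    1.78  2.45]
[464.87 -55.21 409.4 ] [-0.3  -0.11  1.46 -0.    1.79  2.61]
[462.93 -46.93 252.39] [-0.29 -0.07  1.74 -0.    1.47  2.62]
[458.02 -25.98 137.52] [-0.25  0.03  1.89 -0.    1.22  2.67]
3.141592653589793
[642.87 280.08  75.  ] [ 0.29  0.58  1.3  -0.    1.25  0.43]
[642.87 280.08 225.  ] [ 0.29  0.46  1.17 -0.    1.51  0.43]
[ 485.41 -142.84  409.4 ] [-0.46 -0.02  1.38  0.    1.78 -0.69]
[464.87 -55.21 409.4 ] [-0.3  -0.11  1.46  0.    1.79 -0.53]
[462.93 -46.93 252.39] [-0.29 -0.07  1.74  0.    1.47 -0.52]
[458.02 -25.98 137.52] [-0.25  0.03  1.89  0.    1.22 -0.48]
-3.141592653589793
[642.87 280.08  75.  ] [ 0.29  0.58  1.3  -0.    1.25  0.43]
[642.87 280.08 225.  ] [ 0.29  0.46  1.17 -0.    1.51  0.43]
[ 485.41 -142.84  409.4 ] [-0.46 -0.02  1.38  0.    1.78 -0.69]
[464.87 -55.21 409.4 ] [-0.3  -0.11  1.46  0.    1.79 -0.53]
[462.93 -46.93 252.39] [-0.29 -0.07  1.74  0.    1.47 -0.52]
[458.02 -25.98 137.52] [-0.25  0.03  1.89  0.    1.22 -0.48]
```

```bash
sed -i 's/^FL=0.*/FL=np.pi/' h.py; python3 - <<'E'
from h import *
p=read_eef_pos(); 
move_linear([p[0]*.85,p[1]*.85,430],max_speed=300)
reach([460,60,430],q(PY)); reach(tcp_rest(170),q(PY))
c=calibration("wrist"); im=camera("wrist")[:,:,::-1].copy()
cv2.imwrite("pics/w1.png",im)
d=np.array([np.cos(PY),np.sin(PY)])
for s in(-65,0,65): print(s,proj(c,[*(PO+s*d),106]))
print("pin",proj(c,[*(PO+195*d),93]),read_time_s(),read_eef_pos())
h,s,v=cv2.split(hsv(im))
for b in blobs((h>=4)&(h<=16)&(s>170)&(v>90),300): print(b[0],b[1],cv2.minAreaRect(np.argwhere(b[2])[:,::-1].astype(np.float32)))
E
```

```text
-65 [315.17 112.12]
0 [315.33 179.03]
65 [315.47 238.83]
pin [315.72 333.64] 4.4833 [643.73 279.15 247.29]
[306 112  25 126 821] [319.6 177.2] ((318.0, 174.5), (125.0, 24.0), 90.0)
```

View pics/w1.png

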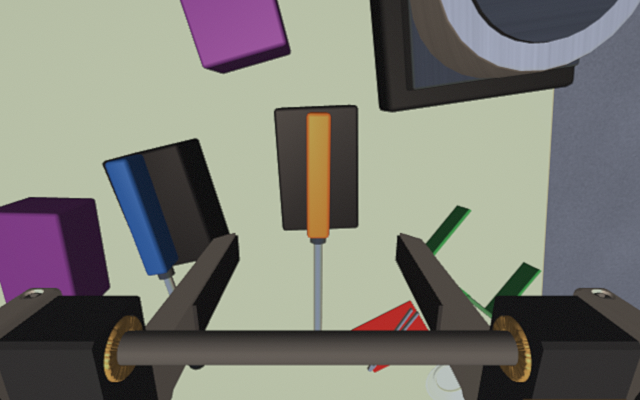

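The wrist view shows the orange handle at columns 307–329, rows 112–237. My prediction was rows 112–239, so the pose is good to 2–3 mm. The fingers straddle it clear of the blue pole, so I'll grasp.

```bash
python3 - <<'E'
from h import *
# lateral shift of ~3 px measured
print(move_linear(tcp_rest(0),q(PY),max_speed=120,max_force=12), read_eef_pos())
move_gripper(10); print(read_finger_gap(),read_grip_force())
move_linear(tcp_rest(200),max_speed=150)
reach(tcp_tip(EYE-xc*110+[0,0,70]),q(CY))
move_linear(tcp_tip(EYE+[0,0,45]),max_speed=100)
print(read_eef_pos(),tcp_tip(EYE+[0,0,45]),read_finger_gap(),read_time_s(),read_wrist_force())
A,B,W=[camera(n)[:,:,::-1].copy() for n in("scene","side","wrist")]
for n,I in(("scene",A),("side",B)):
    cv2.imwrite(f"pics/{n}1.png",I)
    c=calibration(n); print(n,"eye",proj(c,EYE),"tip",proj(c,EYE+[0,0,45]),"bend",proj(c,EYE+[0,0,45+73]))
z=[cv2.resize(c,(400,300),interpolation=cv2.INTER_CUBIC) for c in(A[230:305,170:270],B[25:100,285:385])]
cv2.imwrite("pics/z1.png",np.vstack([np.hstack(z),cv2.resize(W,(480,300))[:, :].copy() if 0 else np.hstack([cv2.resize(W,(480,300)),np.zeros((300,320,3),np.uint8)])]))
E
```

```text
False [643.75 280.38  76.29]
23.945775052192452 29.9998140335083
[ 485.47 -142.37  394.76] [ 485.41 -142.84  394.4 ] 23.752761625345304 11.3417 [ 1.1  -0.27 -1.11]
scene eye [223.88 286.63] tip [220.22 279.37] bend [213.65 266.31]
side eye [330.16  77.11] tip [330.69  63.39] bend [331.61  39.27]
```

View pics/z1.png

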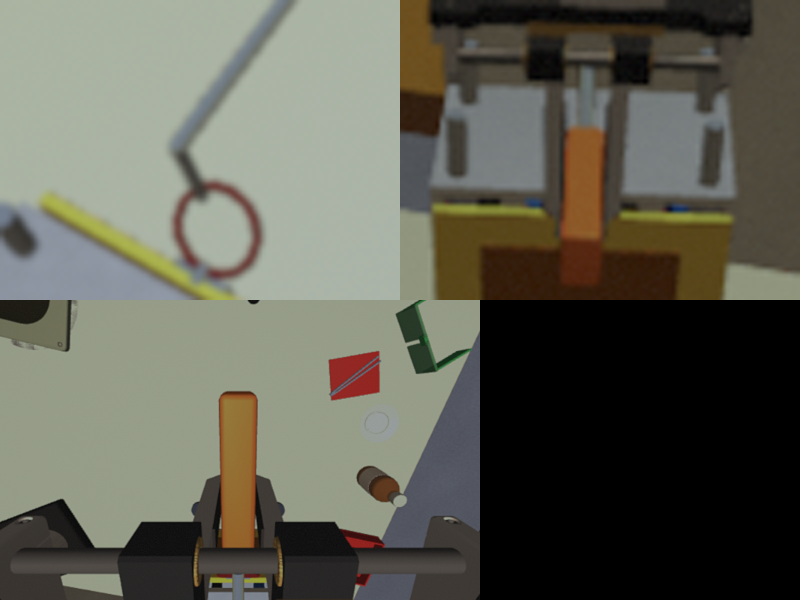

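In the scene crop the tip is at (220.4,278.9), against a predicted (220.2,279.4), so it sits above the ring centre. I'll insert the pin, pull along the arc and watch the force.

```bash
python3 - <<'E'
from h import *
s=move_linear(tcp_tip(EYE-[0,0,28]),q(CY),max_speed=50,max_force=6)
print("ins",s,read_eef_pos()-tcp_tip(EYE-[0,0,28]),read_wrist_force(),read_time_s())
sleep(.2)
cv2.imwrite("pics/scene2.png",camera("scene")[:,:,::-1])
if not s:
    for th in np.arange(.1,.71,.1):
        T=eye(th)-[0,0,30]-xc*(25*np.cos(np.pi/4-th)-4)
        s=move_linear(tcp_tip(T),max_speed=50,max_force=10)
        print(round(th,1),s,read_wrist_force(),read_finger_gap(),read_time_s())
        if s: break
I=camera("scene")[:,:,::-1];I2=cv2.imread("pics/scene2.png")
z=[cv2.resize(c,(400,300),interpolation=cv2.INTER_CUBIC) for c in(I2[240:315,170:270],I[215:290,160:260])]
cv2.imwrite("pics/z2.png",np.hstack(z))
c=calibration("scene"); print(proj(c,eye(.7)),proj(c,eye(.5)))
E
```

```text
ins False [ 0.21 -0.11  0.44] [ 0.4  -0.14 -2.26] 13.1
0.1 False [-0.62  0.27 -1.45] 23.509583648359563 14.1167
0.2 False [ 0.02 -0.77 -1.44] 23.8203554409913 14.6
0.3 False [ 0.02  0.77 -1.36] 23.744224137900883 15.075
0.4 False [ 0.11  0.16 -1.38] 23.67431874940454 15.55
0.5 False [ 0.25  0.3  -1.88] 23.806486999456077 16.0167
0.6 False [-0.2  -0.56 -1.31] 23.4309400501592 16.4833
0.7 False [-0.3  -0.12 -1.7 ] 23.869605876044627 16.9417
[247.75 266.12] [241.91 269.28]
```

View pics/z2.png

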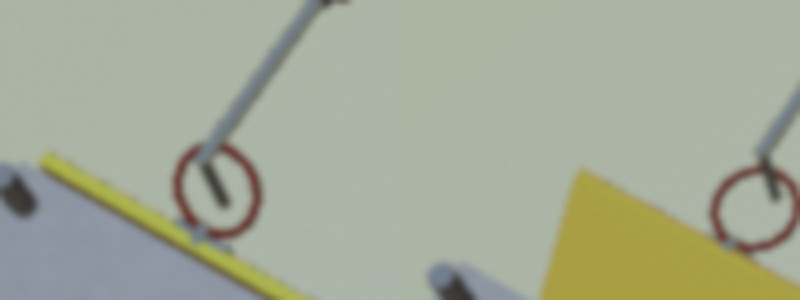

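The pin stands in the ring in both views. The ring centre is now at about (248.6,266.7), which matches the prediction for 0.7 rad, so I'll carry on to the stop.

```bash
python3 - <<'E'
from h import *
for th in [.8,.9,1.0,1.1,1.2,1.3,1.4,1.5,1.56]:
    lead=min(25*np.cos(np.pi/4-th)-4, 21-18*max(0,th-.9)/.66)
    s=move_linear(tcp_tip(eye(th)-[0,0,31]-xc*lead),max_speed=40,max_force=10)
    print(th,s,read_wrist_force(),read_time_s())
    if s: break
sleep(.5)
I=camera("scene")[:,:,::-1];J=camera("side")[:,:,::-1]
cv2.imwrite("pics/z3.png",np.hstack([cv2.resize(c,(400,300),interpolation=cv2.INTER_CUBIC) for c in(I[215:315,160:293],J[50:150,265:398])]))
for n in("scene","side"): print(n,proj(calibration(n),eye(1.57)))
E
```

```text
0.8 False [-0.61  0.09 -0.95] 17.5417
0.9 False [ 0.   -0.28 -1.3 ] 18.075
1.0 False [-0.63  0.58 -2.01] 18.5833
1.1 False [ 1.14 -0.35 -1.4 ] 19.1
1.2 False [ 0.74  0.07 -2.18] 19.625
1.3 False [ 0.49 -0.32 -2.13] 20.1583
1.4 False [-0.1   0.16 -2.45] 20.6917
1.5 False [ 0.16  0.4  -0.95] 21.2333
1.56 False [-0.43 -0.89 -1.25] 21.625
scene [259.59 275.56]
side [327.47 147.91]
```

View pics/z3.png

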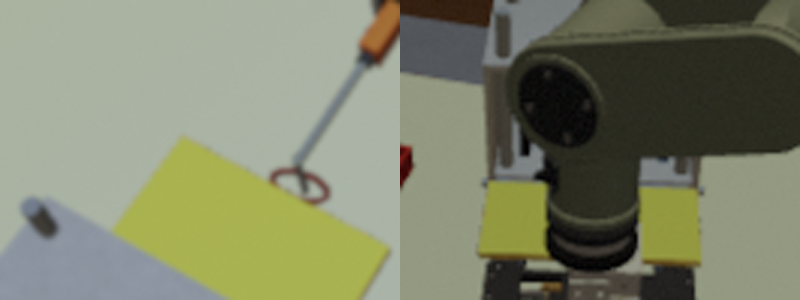

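The ring is seen at (259.7,276.5), where I predict (259.6,275.6) for fully down, with the pin inside it and loose. I'll unhook and check the hatch stays put, then return the pole.

```bash
python3 - <<'E'
from h import *
p=read_eef_pos()
s=move_linear([p[0],p[1],p[2]+95],max_speed=60,max_force=6); print("up",s,read_wrist_force(),read_time_s())
if not s:
    p=read_eef_pos(); move_linear(p-xc*40+[0,0,60],max_speed=150)
    reach(tcp_rest(200),q(PY)); move_linear(tcp_rest(40),max_speed=150)
    I=camera("scene")[:,:,::-1];W=camera("wrist")[:,:,::-1]
    cv2.imwrite("pics/z4.png",np.hstack([cv2.resize(I[180:330,160:440],(480,257),interpolation=cv2.INTER_CUBIC),cv2.resize(W,(320,200))[:,:][[*range(200)]+[199]*57]]))
    cv2.imwrite("pics/scene4.png",I)
    print(proj(calibration("scene"),eye(1.57)),read_time_s(),read_finger_gap())
E
```

```text
up False [-0.44 -0.23 -2.23] 23.9583
[259.59 275.56] 27.1417 23.854586612886617
```

View pics/z4.png

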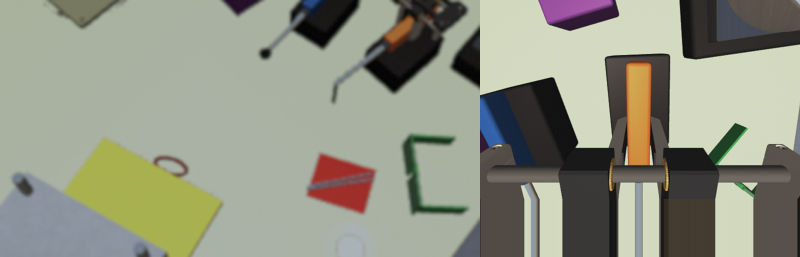

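The hatch stays down with its ring at (259.8,276.9), and the pole is over its block. I'll lower it, release and retreat.

```bash
python3 - <<'E'
from h import *
s=move_linear(tcp_rest(0.8),q(PY),max_speed=35,max_force=5); print(s,read_eef_pos(),read_wrist_force())
if s or read_eef_pos()[2]<78:
    move_gripper(80); move_linear(tcp_rest(170),max_speed=120); 
    c=calibration("wrist"); W=camera("wrist")[:,:,::-1].copy()
    h,sa,v=cv2.split(hsv(W))
    for b in blobs((h>=4)&(h<=16)&(sa>170)&(v>90),300): print(b[0],b[1])
    d=np.array([np.cos(PY),np.sin(PY)])
    for k in(-65,65): print(k,proj(c,[*(PO+k*d),106]))
    reach([460,150,400],q(PY))
S,D=camera("scene")[:,:,::-1],camera("side")[:,:,::-1]
for t in(1.3,1.4,1.5,1.57): print(t,proj(calibration("scene"),eye(t)),proj(calibration("side"),eye(t)))
cv2.imwrite("pics/z5.png",np.vstack([np.hstack([cv2.resize(x,(400,300),interpolation=cv2.INTER_CUBIC) for x in(S[180:255,340:440],S[240:315,205:305])]),np.hstack([cv2.resize(x,(400,300),interpolation=cv2.INTER_CUBIC) for x in(D[205:280,175:275],D[90:165,280:380])])]))
print(read_time_s(),read_finger_gap(),read_wrist_force())
E
```

```text
False [643.18 280.17  76.24] [-0.1  -0.14 -1.04]
[306 112  25 127 862] [319.3 178.5]
-65 [317.4  112.47]
65 [317.33 240.19]
1.3 [258.39 269.09] [327.83 138.35]
1.4 [259.09 271.17] [327.69 142.24]
1.5 [259.49 273.63] [327.55 145.72]
1.57 [259.59 275.56] [327.47 147.91]
32.1583 79.78017286044252 [ 0.27  0.64 -0.07]
```

View pics/z5.png

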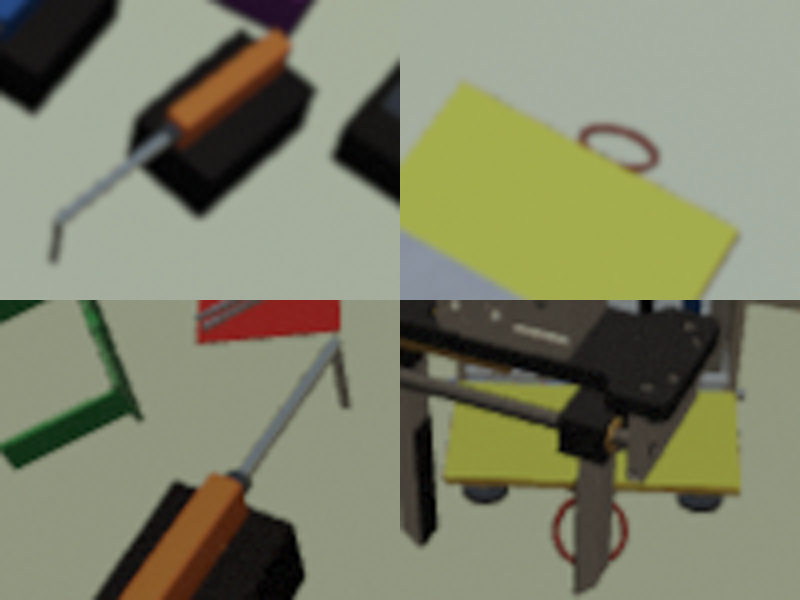

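The pole lies as it did at the start. The ring is at (327.5,147.5) in the side view, which puts the hatch at about 1.56 rad. I'll hand the job in.

```bash
python3 -c "
from cell import *
print(finish_job())"
```

```text
the job is handed in; nothing more can be done
None
```

I pulled the hatch fully down with the hooked pole (about 1.56 rad in the last pictures), laid the pole back on its own block as it lay before, and handed the job in at about 32 s; no verdict came back.

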